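# Shuttle a powder sample into the reader past its cam lock

### The arm

A 6-joint arm with a two-finger parallel gripper is mounted at the origin on a cart in front of the work surface, level with it; the furniture and walls round the work are solid. World frame = base frame: x ahead of the robot, y to its left, z up, the work surface at z = 0. Lengths are in m, angles in rad, forces in N, time in s.
With the tool pointing down it reaches from about 0.225 to 0.725 m from the base axis. Payload 3.1 kg.
Tool frame: the origin (TCP) lies at the very end of the fingers, on their centre line; the grasp point (between the pads) lies 19 mm behind it; z points along the fingers, y is the direction in which the jaws open and shut (so a half turn about z gives the same grasp; the last joint's range is limited). The gripper opens to 85 mm and grips with 20 to 120 N. Pads are 22 mm wide; open, the fingers measure 114 mm over their backs; the gripper's body (76 mm by 85 mm) begins 54 mm behind the grasp point. The pads swing forward as they close: fully open they stand 13 mm farther back than shut.
Start: joints at [-1.421, 0.048, 0.099, 1.622, 0, 1.443], TCP at [0.144, -0.505, 0.231] pointing down, gripper open.
Joint ranges: [-2.91, 2.91], [-0.99, 1.94], [-1.21, 1.42], [-2.12, 2.29], [-1.49, 1.47], [-3.14, 3.14]. Speed limits (rad/s): [2.79, 2.79, 3.14, 3.14, 3.14, 3.14].

### API

Orientations are given as a unit quaternion [x, y, z, w].
In Python, from bench import env gives the robot as it stands.
- The arm moves only by the tool servo_tool, never from a script. Its argument "increments" is a list that holds one entry, the list of rows, each a list of 5 numbers: the shift along the tool's x, y, z in m, then the turn about the tool's z in degrees, then the opening in per cent of the stroke, from 0 (shut) to 100 (fully open). A call has 1 to 12 rows; each row is the pose to reach, as a shift and turn from the pose measured when the call began, along the tool's axes at that moment; what a row does not reach only later rows make up. A row lasts 1/12 s, in which the tool goes at most 41.7 mm and 7.16 degrees, less where a joint would pass 70% of its speed; a pose out of reach is approached as far as the arm can. A call with a gripper value outside its range is refused whole. The fingers move at their own pace and stop on an object; "squeeze" is the grip in N (left out, the last holds). Time passes only in rows, so rows that repeat a pose let the fingers close. It gives the time, the measured TCP pose, the force and the opening at its end, in the units of the state.
- env.read_state(): the state, without advancing time (a new reading comes with each control period).
- env.snapshot(name): name is "scene" or "side" or "wrist"; returns the picture (480x640x3 uint8, red, green, blue); there is no depth.
- env.camera_params(name): a dict with "camera_matrix" (3x3 intrinsics, pixels), "k1" (the pictures are not rectified: a ray, as slopes to the right and down, at radius r is drawn at 1 + k1 r^2 times it, then the intrinsics apply), "T" (4x4, takes a point from camera to world coordinates). Camera axes: x right, y down, z forward; pixel columns grow to the right and rows downward; lengths in m; the calibration is good to about 2 mm. A picture is of the moment at which its call begins: read the wrist's pose just before it. camera_params takes no time and is no camera call; for the wrist camera it gives the pose at the moment of the call.
- env.close_job(): hands the job in, once; it reports no verdict.
The state is a dict: "t": time; "joints": joint angles; "qvel": joint speeds; "tau": joint torques, N m; "eef_pos": TCP position; "tool_rot": TCP orientation; "contact_force": force on the tool from outside, world axes, zero at the start; "wrist_torque": the same for the moment, N m; "finger_gap": finger opening in m.
Only numpy, scipy, OpenCV 4.12 (cv2) and the standard library are available. Lean on these libraries where they do the work, as an engineer would, in place of code of your own. Each camera call takes 0.05 s, during which the arm holds its last target.

### The job

The vial on the sample shuttle is waiting to be read. Push the red-knobbed lever round to its end stop, across the slide, so that the brass cam turns its low side to the follower roller; only then push the slide forward by its rear plate until it is fully home in the white reading head, and last push the lever back in line with the slide, to its other stop, so that the raised cam locks it there. Work by pushing with the fingertips, do not press the slide up against the raised cam, leave the vial in its cup untouched and do not disturb the things round the shuttle.

Things in the scene. Friction and masses are not known exactly. Their poses are not given: they have to be found in the camera images.
- shuttle: Sample shuttle of a bench-top powder reader, fixed to the worktop: grey base plate 285 x 150 mm, top 14 mm up, a rail along its x axis. Origin at worktop height under the rail, 142 mm ahead of the plate's rear end; x forward along the rail, y left (the cam's side), z up. At its far end a white reading head from x = 72 to 138 mm, 82 mm wide, 110 mm high, its lens barrel to 142 mm.
- slide (a joint): Travel of the black slide along the shuttle's +x, in m: 0 = fully back, 0.062 = fully home at its stop, its black shutter then closing the head's mouth. Starts at 0, takes about 2 N and stays where it is left. The steel roller on its left runs past the cam; with the cam raised the roller meets it about 30 mm along and the slide is blocked.
- push_plate (a point): Centre of the rear face of the push plate: upright aluminium with a black rubber pad, at the slide's rear end, 48 mm wide, from 20 to 62 mm above the worktop (42 mm here). Moves with the slide; its x axis points forward, the way to push. Ahead of it the slide is at most 43 mm high up to the shutter (106 mm high), 136 mm ahead; the vial cup is 165 mm ahead.
- cam (a joint): Angle of the brass plate cam and its lever, rad. 0 (stop) = raised: lobe towards the slide, lever along the slide pointing back (-x of the shuttle) over the red dot. Grows clockwise from above to 1.75 (stop) = low: lever out to the left (+y, a little forward) over the green dot. Starts at 0 to 0.4; over 1.25 the roller's lane is free. Stays where left; 2 to 3 N at the knob turn it.
- lever_knob (a point): Centre of the upright red knob at the lever's end: 18 mm across, from 44 to 82 mm above the worktop (63 mm here), 65 mm from the pivot; moves with the lever. The lever below it is steel, 37 to 44 mm up. Within 45 mm of the knob's path the slide reaches 43 mm and the push plate 62 mm.
- cam_pivot (a point): Point on the cam's upright pivot axis at the height of the knob's centre (63 mm above the worktop), 20 mm behind and 56 mm left of the shuttle's origin. Fixed to the shuttle, with its axes.
- sample_vial: The sample: glass vial with a blue cap, 27 mm across, 66 mm high, loose and upright in the open cup at the slide's front end, ahead of the shutter; rides with the slide. Origin at the centre of its underside, 28 mm above the worktop.
- next_vial: Bystander on the worktop: a glass vial with a white cap, 27 mm across, 66 mm high, origin at its underside.
- waiting_vial: Bystander: a glass vial with a black cap, 27 mm across, 66 mm high, origin at its underside.
- timer: Bystander: a white lab timer, 72 x 62 x 19 mm, origin at its underside.
- dish: Bystander: a petri dish, 60 mm across, 14 mm high, origin at its underside.
- beaker: Bystander: an empty beaker, 53 mm across, 70 mm high, origin at its underside.
- vial_cup (a point): Centre of the floor of the open vial cup on the slide, 28 mm above the worktop; the cup is 39 mm across, its rim 44 mm above the worktop. Moves with the slide.
Things that resemble listed ones, but are neither listed nor needed, are in the scene too. What is shaped like the sample_vial but purple is not meant.

How it is judged:
On the way, in this order (a step that is already met when the one before it is completed fails the run):
1. the lever is pushed round until the cam stands at its low point (1.5 rad or more), the slide still back (less than 20 mm along) (value of joint cam above 1.5 rad and value of joint slide below 0.02 m), for 0.2 s.
2. with the cam low (over 1.25 rad) the slide is pushed home, to within 3 mm of its stop (value of joint slide above 0.059 m and value of joint cam above 1.25 rad), for 0.2 s.
At the end, for the whole second after the job is handed in: The slide is within 3 mm of home, the cam is back within 0.15 rad of raised (lever in line with the slide), both at rest, and the vial stands upright (within 0.15 rad) in its cup, its underside within 6 mm of the cup's floor centre (value of joint slide above 0.059 m and value of joint cam below 0.15 rad and velocity of joint slide below 0.005 m/s and velocity of joint cam between -0.05 and 0.05 rad/s and distance between sample_vial and vial_cup below 0.006 m and angle between sample_vial's own z axis and vertical below 0.15 rad and linear speed of sample_vial below 0.02 m/s); the robot touches nothing.
It fails at once if the slide is pushed up against the raised cam (20 to 45 mm along while the cam is under 1.0 rad) (value of joint cam below 1 rad and value of joint slide between 0.02 and 0.045 m).
It fails at once if the robot touches the vial in the cup (contact force between the arm and sample_vial above 0.5 N).
It fails at once if the vial is lifted out of its cup or tipped (distance between sample_vial and vial_cup above 0.012 m or angle between sample_vial's own z axis and vertical above 0.35 rad).
It fails at once if a bystander is moved by more than 15 mm (distance of any of next_vial, waiting_vial, timer, dish, beaker from where it was at the start of the episode above 0.015 m).
It also fails if it takes over 64 s, if anything falls off the work surface, if the arm or the gripper's body presses on something with over 40 N, if the wrist force passes 120 N, or if a joint passes its speed limit or range.

## Working session

There is one attempt and no reset: what is moved stays moved. The work goes in short steps, Python scripts to look and compute and a tool call to move; the robot and the scene stay as the last step left them, time stands still between calls to the robot, and variables do not carry over. Pictures are saved under pics/ and viewed, and the job is handed in when it is done.

Besides the shell and the picture viewer there is one more tool, called after "Emit:" as name(argument=value, ...) on one line, values as JSON. servo_tool: Moves the arm, as the interface text tells. Its arguments: {"type":"object","properties":{"increments":{"type":"array","items":{"type":"array","items":{"type":"array","items":{"type":"number"}}}},"squeeze":{"type":"number"}},"required":["increments"]}

```bash
ls; mkdir -p pics
python3 - <<'E'
from bench import env
import cv2,numpy as np
print(env.read_state())
for n in ["scene","side","wrist"]:
    im=env.snapshot(n); cv2.imwrite(f"pics/{n}0.png",im[:,:,::-1]); p=env.camera_params(n); print(n,p)
E
```

```text
pics
{'t': 0.0, 'joints': array([-1.42079256e+00,  4.87536048e-02,  9.75923009e-02,  1.62198083e+00,
        6.67013866e-06,  1.44301047e+00]), 'qvel': array([ 0.00011031,  0.0002714 ,  0.00092636, -0.00115417, -0.00086122,
       -0.00147599]), 'tau': array([-4.55113523e-04, -3.38776052e+01,  3.20017111e+01,  2.00211728e-02,
       -2.93000121e-04, -1.63830901e-06]), 'eef_pos': array([ 0.14387727, -0.50427306,  0.23011288]), 'tool_rot': array([ 9.90368932e-01,  1.38448554e-01, -9.69457655e-06, -1.17286553e-03]), 'contact_force': array([0.03764004, 0.04560372, 0.36923329]), 'wrist_torque': array([-0.01711856,  0.02489773,  0.00891317]), 'finger_gap': 0.08585972761127109}
scene {'camera_matrix': array([[445.19963275,   0.        , 316.74689139],
       [  0.        , 445.19963275, 242.10627526],
       [  0.        ,   0.        ,   1.        ]]), 'k1': 0.01694914021410031, 'T': array([[-5.23468593e-01, -7.47487378e-01,  4.08953851e-01,
         1.50018330e-01],
       [-8.52044846e-01,  4.59491777e-01, -2.50772582e-01,
         3.52454328e-01],
       [-4.61592097e-04, -4.79718591e-0
[... 348 characters left out ...]
y([[ 0.98344549, -0.07291591,  0.1658862 ,  0.37541735],
       [-0.18119658, -0.38732778,  0.90396072, -1.0150785 ],
       [-0.00166079, -0.91905411, -0.39412788,  0.55214307],
       [ 0.        ,  0.        ,  0.        ,  1.        ]])}
wrist {'camera_matrix': array([[349.07795472,   0.        , 310.02078042],
       [  0.        , 349.07795472, 242.60033092],
       [  0.        ,   0.        ,   1.        ]]), 'k1': -0.043695318675777736, 'T': array([[ 0.27371834, -0.91575063, -0.29407322,  0.21924036],
       [-0.96180935, -0.2609348 , -0.08267894, -0.48381273],
       [-0.00102065,  0.30547311, -0.95220016,  0.37334355],
       [ 0.        ,  0.        ,  0.        ,  1.        ]])}
```

View pics/scene0.png

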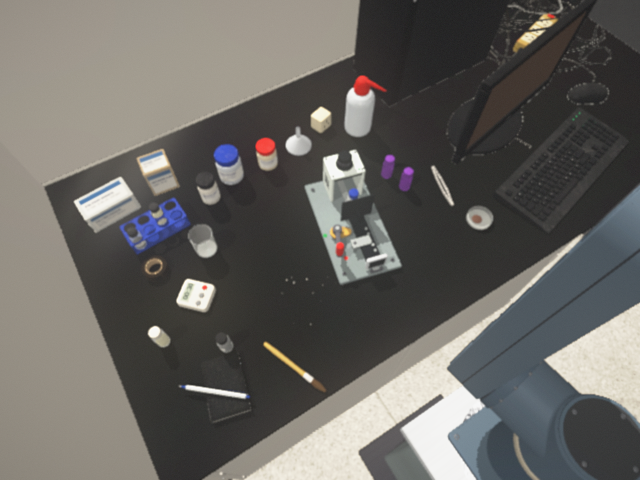

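View pics/side0.png

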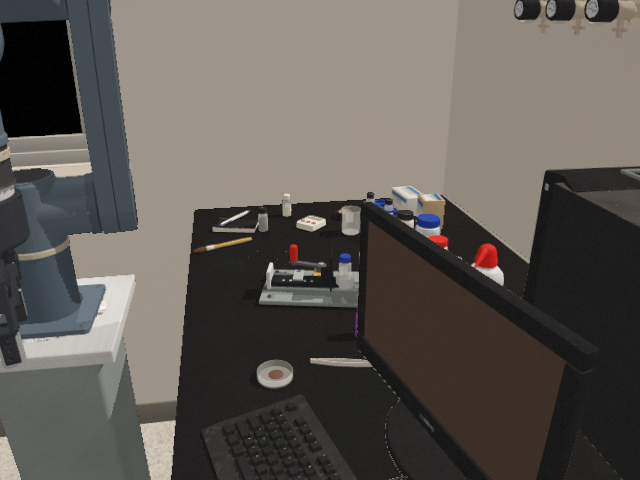

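View pics/wrist0.png

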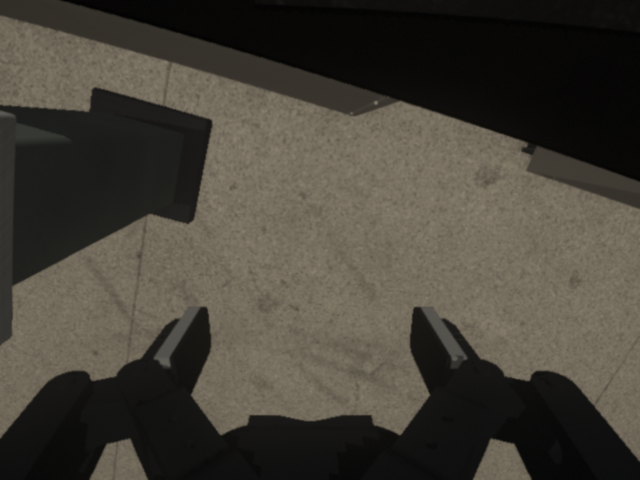

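The scene view shows the shuttle: head at (345,175), red knob near (341,248), push plate near (376,262), and beaker, timer and vials to its left. Purple vials at (388,166) and (406,179) are decoys. I'll enlarge this and measure it.

```bash
cat > h.py <<'E'
import numpy as np,cv2
def ray(P,u,v):
    K=P["camera_matrix"];k=P["k1"]
    d=np.array([(u-K[0,2])/K[0,0],(v-K[1,2])/K[1,1]]); s=d.copy()
    for _ in range(30): s=d/(1+k*(s@s))
    T=P["T"]; r=T[:3,:3]@np.array([s[0],s[1],1]); return T[:3,3],r/np.linalg.norm(r)
def onz(P,u,v,z):
    o,r=ray(P,u,v); return o+r*(z-o[2])/r[2]
def proj(P,X):
    T=P["T"];K=P["camera_matrix"];c=T[:3,:3].T@(np.asarray(X)-T[:3,3]);s=c[:2]/c[2];s=s*(1+P["k1"]*(s@s));return K[:2,:2]@s+K[:2,2]
def tri(rs):
    A=np.zeros((3,3));b=np.zeros(3)
    for o,r in rs:
        M=np.eye(3)-np.outer(r,r);A+=M;b+=M@o
    x=np.linalg.solve(A,b); return x,[np.linalg.norm((np.eye(3)-np.outer(r,r))@(x-o)) for o,r in rs]
E
python3 - <<'E'
import cv2
a=cv2.imread("pics/scene0.png")[140:295,290:415]; cv2.imwrite("pics/c1.png",cv2.resize(a,None,fx=3.8,fy=3.8,interpolation=cv2.INTER_CUBIC))
a=cv2.imread("pics/side0.png")[235:315,250:380]; cv2.imwrite("pics/c2.png",cv2.resize(a,None,fx=6,fy=6,interpolation=cv2.INTER_CUBIC))
E
```

```text
(no output)
```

View pics/c1.png

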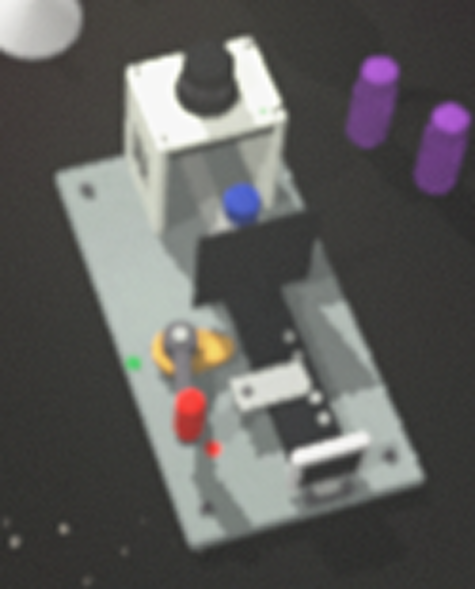

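View pics/c2.png

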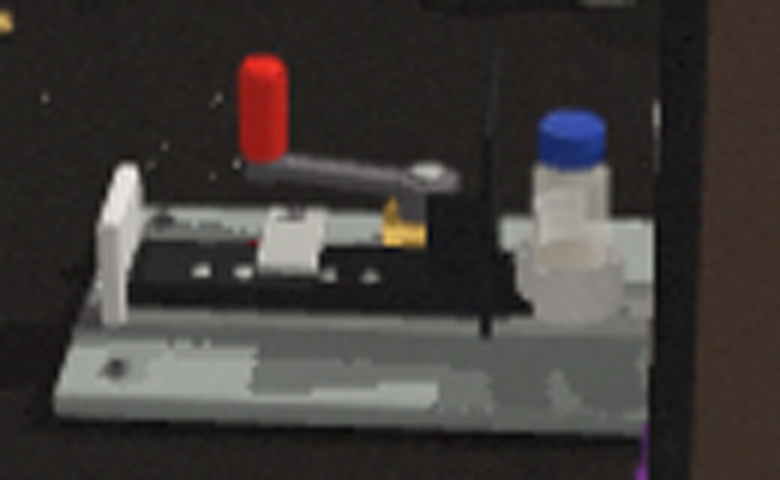

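The crop shows the head, the blue-capped vial, the brass cam, the lever with its red knob at c1 (190,413), the red dot (212,449), the green dot (133,363) and the push plate (330,460). The only blue-capped vial on the shuttle is the sample. Next I'll measure.

```bash
cat > m1.py <<'E'
from bench import env
from h import *
S=env.camera_params("scene");D=env.camera_params("side")
f=lambda x,y:(290+x/3.8,140+y/3.8); g=lambda x,y:(250+x/6,235+y/6)
def redc(fn,box):
    im=cv2.imread(fn).astype(int);x0,y0,x1,y1=box;c=im[y0:y1,x0:x1];m=(c[...,2]>120)&(c[...,1]<70)&(c[...,0]<70)
    n,l,st,ce=cv2.connectedComponentsWithStats(m.astype(np.uint8));i=1+np.argmax(st[1:,4]);print(st[i],ce[i]+[x0,y0]);return ce[i]+[x0,y0]
a=redc("pics/scene0.png",(325,235,350,262));b=redc("pics/side0.png",(280,240,305,265))
print("knob",tri([ray(S,*a),ray(D,*b)]),onz(S,*a,.063),onz(D,*b,.063))
c={n:onz(S,*f(*p),z) for n,p,z in [("RL",(193,543),.014),("RR",(424,478),.014),("FL",(57,175),.014),("reddot",(212,449),.014),("greendot",(133,363),.014),("pivot",(180,334),.05),("PPtopL",(294,462),.062),("PPtopR",(366,442),.062),("cap",(242,195),.094)]}
for n in c: print(n,c[n].round(4))
print(np.linalg.norm(c["RL"]-c["RR"]),np.linalg.norm(c["RL"]-c["FL"]))
d=c["FL"]-c["RL"];yaw=np.arctan2(d[1],d[0]);d2=c["RL"]-c["RR"];print(np.degrees(yaw),np.degrees(np.arctan2(d2[1],d2[0]))-90)
ex=np.array([np.cos(yaw),np.sin(yaw),0]);ey=np.array([-ex[1],ex[0],0])
o=(c["RL"]+c["RR"])/2+.1425*ex
print("origin",o,"pivot",o-.02*ex+.056*ey)
print("piv tri",tri([ray(S,*f(180,334)),ray(D,*g(433,177))]))
print("PP topcorner tri right",tri([ray(S,*f(366,440)),ray(D,*g(115,175))]))
for fn,P in(("side",D),):
  for n,X in (("origin",o),("rr",o-.142*ex-.075*ey)): print(fn,n,proj(P,X))
E
python3 m1.py
```

```text
[12  9  7 12 58] [339.74137931 249.9137931 ]
[ 10   4   8  18 133] [293.48120301 252.43609023]
knob (array([0.51596048, 0.06906611, 0.06112553]), [np.float64(0.0014368507244606683), np.float64(0.001436850724460665)]) [0.51362551 0.06977855 0.063     ] [0.51690509 0.066168   0.063     ]
RL [0.4626 0.0975 0.014 ]
RR [ 0.4253 -0.0445  0.014 ]
FL [0.7335 0.0294 0.014 ]
reddot [0.5086 0.0537 0.014 ]
greendot [0.5848 0.0628 0.014 ]
pivot [0.5701 0.039  0.05  ]
PPtopL [0.4583 0.0337 0.062 ]
PPtopR [ 0.4471 -0.0091  0.062 ]
cap [ 0.6115 -0.0303  0.094 ]
0.14676591338504988 0.27935442558662815
-14.102575718969328 -14.697634687595041
origin [ 0.58215366 -0.00820521  0.014     ] pivot [0.57640132 0.05098018 0.014     ]
piv tri (array([0.57545727, 0.03583209, 0.04150954]), [np.float64(0.0012334195177955156), np.float64(0.0012334195177956385)])
PP topcorner tri right (array([ 0.45055377, -0.00629058,  0.07141186]), [np.float64(0.005325584641463898), np.float64(0.005325584641463891)])
side origin [328.47872052 284.53499643]
side rr [257.95673908 299.41615704]
```

```bash
cat > go.py <<'E'
from scipy.spatial.transform import Rotation as R
import numpy as np
# shuttle frame
YAW=np.radians(-14.6); O=np.array([.5784,-.0214])
def W(x,y): c,s=np.cos(YAW),np.sin(YAW); return O+np.array([c*x-s*y,s*x+c*y])
def L(p): c,s=np.cos(YAW),np.sin(YAW); d=np.asarray(p)[:2]-O; return np.array([c*d[0]+s*d[1],-s*d[0]+c*d[1]])
def delta(st,x,y,z,yaw=None,local=True):
    p=W(x,y) if local else np.array([x,y]); t=np.array([*p,z]); Rm=R.from_quat(st["tool_rot"]).as_matrix()
    d=Rm.T@(t-st["eef_pos"]); cur=np.arctan2(Rm[1,0],Rm[0,0]); tg=YAW+np.pi/2 if yaw is None else yaw
    turn=-np.degrees((tg-cur+np.pi)%(2*np.pi)-np.pi)
    return (d*1000).round(1),round(turn,1)
def status(st):
    Rm=R.from_quat(st["tool_rot"]).as_matrix()
    print("t",round(st["t"],2),"local",(L(st["eef_pos"])*1000).round(1),"z",round(st["eef_pos"][2]*1000,1),"yaw",np.degrees(np.arctan2(Rm[1,0],Rm[0,0])).round(1),"zt",Rm[:,2].round(3),"F",st["contact_force"].round(2),"gap",round(st["finger_gap"],4),"q",st["joints"].round(2))
E
python3 - <<'E'
from bench import env
from h import *
from go import *
S=env.camera_params("scene")
for n,p,z in [("monbottom",(458,155),.1),("monb2",(458,155),.3),("dish?",(480,217),.01),("keyb",(548,225),.02),("white cap",(225,343),.05),("deskedge",(400,300),0),("purple",(406,179),.05)]: print(n,onz(S,*p,z).round(3))
st=env.read_state();status(st);print(delta(st,-.08,.02,.22))
E
```

```text
monbottom [ 0.565 -0.299  0.1  ]
monb2 [ 0.466 -0.143  0.3  ]
dish? [ 0.433 -0.288  0.01 ]
keyb [ 0.328 -0.404  0.02 ]
white cap [0.462 0.378 0.05 ]
deskedge [0.363 0.003 0.   ]
purple [ 0.599 -0.18   0.05 ]
t 0.15 local [-298.7 -576.9] z 230.4 yaw 15.9 zt [-0.     0.002 -1.   ] F [-0.68 -0.25  0.76] gap 0.0857 q [-1.42  0.05  0.1   1.62 -0.    1.44]
(array([ 491.5, -403.2,   11.2]), np.float64(-59.5))
```

Run:
```python
from bench import env
from h import *
S=env.camera_params("scene");D=env.camera_params("side")
print(tri([ray(S,458,155),ray(D,357,352)]));print(tri([ray(S,475,72),ray(D,362,205)]))
print(tri([ray(S,592,5),ray(D,572,350)]))
```

```text
(array([ 0.57322379, -0.3256549 ,  0.06166457]), [np.float64(0.009887505261253352), np.float64(0.00988750526125328)])
(array([ 0.58786639, -0.29542642,  0.30569292]), [np.float64(0.018632533885850535), np.float64(0.018632533885850573)])
(array([ 0.64956701, -0.69257757,  0.29439413]), [np.float64(0.0030752158012766016), np.float64(0.003075215801276554)])
```

Emit:
servo_tool(increments=[[[20,-17,0,-3,0]]])

```text
t: 0.23
eef_pos: [0.1644, -0.4738, 0.2288]
tool_rot: [0.987, 0.162, -0.001, -0.001]
contact_force: [1.8, 0.2, -0.4]
finger_gap: 0.0756
```

I gave that row in mm by mistake, but the per-row limit capped it at about 37 mm in the intended direction, so no harm done. I'll use metres from here.

Emit:
servo_tool(increments=[[[0.034,-0.024,0,-5,0],[0.068,-0.048,0,-10,0],[0.1,-0.07,0,-15,0],[0.134,-0.094,0,-20,0],[0.168,-0.118,0,-25,0],[0.2,-0.14,0,-30,0],[0.234,-0.164,0,-35,0],[0.268,-0.188,0,-40,0],[0.3,-0.21,0,-45,0],[0.334,-0.234,0,-50,0],[0.367,-0.258,0,-55,0],[0.4,-0.28,0,-57,0]]])

```text
t: 1.23
eef_pos: [0.4546, -0.0785, 0.2284]
tool_rot: [0.789, 0.615, -0.001, -0.002]
contact_force: [2.3, -0.7, 0.3]
finger_gap: 0.0003
```

Run:
```python
from bench import env
from go import *
st=env.read_state();status(st);print(delta(st,-.08,.02,.22))
```

```text
t 1.23 local [-105.4  -86.4] z 228.4 yaw 75.9 zt [-0.003  0.002 -1.   ] F [ 2.31 -0.73  0.26] gap 0.0003 q [-0.32 -0.11 -0.06  1.62  0.    1.5 ]
(array([106.2,  26.3,   8.4]), np.float64(0.5))
```

```bash
cat > snap.py <<'E'
import sys,pickle
from bench import env
from h import *
from go import *
n=sys.argv[1]; P=env.camera_params("wrist"); im=env.snapshot("wrist"); cv2.imwrite(f"pics/{n}.png",im[:,:,::-1]); pickle.dump(P,open(n+".pkl","wb")); st=env.read_state(); status(st)
E
python3 snap.py w1
```

```text
t 1.28 local [-103.2  -80. ] z 227.8 yaw 76.2 zt [ 0.001  0.008 -1.   ] F [ 2.79  2.71 -0.13] gap 0.0003 q [-0.31 -0.11 -0.06  1.62  0.01  1.5 ]
```

View pics/w1.png

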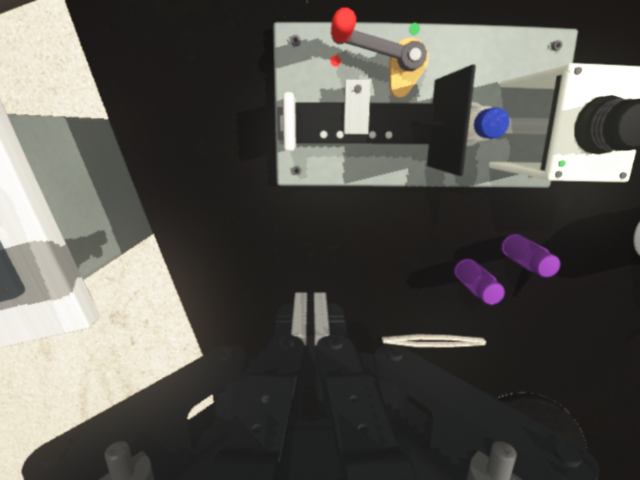

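Emit:
servo_tool(increments=[[[0.03,0.01,0,0,0],[0.06,0.02,0,0.5,0],[0.07,0.026,0,0.5,0],[0.07,0.026,0,0.5,0],[0.07,0.026,0,0.5,0]]])

```text
t: 1.7
eef_pos: [0.4999, -0.0113, 0.2278]
tool_rot: [0.789, 0.614, 0.002, -0.003]
contact_force: [-0.1, -0.3, -0.1]
finger_gap: 0.0001
```

```bash
python3 snap.py w2
```

```text
t 1.75 local [-78.6 -10.6] z 228.1 yaw 75.7 zt [-0.001  0.007 -1.   ] F [-0.09 -0.5  -0.42] gap 0.0003 q [-0.16 -0.02  0.03  1.62  0.01  1.66]
```

View pics/w2.png

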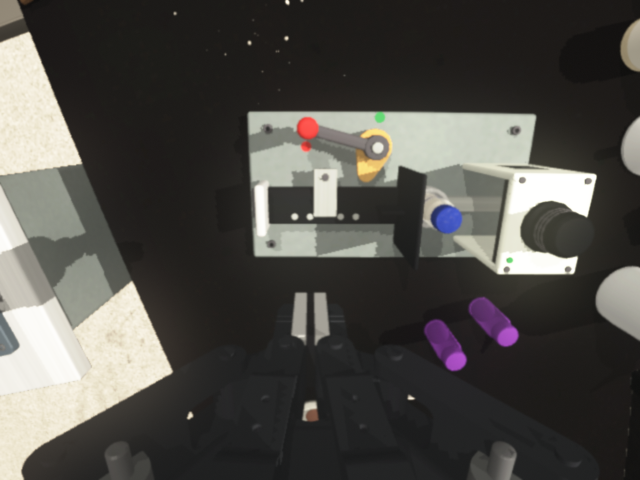

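Both views show the knob (w2 (308,128), w1 (344,20)), the pivot (w2 (377,148), w1 (414,55)), the plate corners, and the push plate strip (w2 (262,208)). I'll check these against the shuttle frame.

```bash
python3 - <<'E'
import pickle
from h import *
from go import *
A=pickle.load(open("w1.pkl","rb"));B=pickle.load(open("w2.pkl","rb"))
def s(n,p): p=np.array(p);print(n,p.round(4),"local",(L(p)*1000).round(1))
for n,u,v,z in [("RL",248,113,.014),("RR",254,257,.014),("FL",535,114,.014),("reddot",306,147,.014),("green",380,118,.014),("pivot",377,147,.048),("knobtop",308,127,.082),("ppL",263,181,.062),("ppR",262,236,.062),("cap",447,219,.094),("rear screwL",267,129,.014),("rear screwR",271,244,.014),("frontscrewL",515,131,.014)]: s(n,onz(B,u,v,z))
for n,u,v,z in [("RL",274,24,.014),("RR",279,185,.014),("FL",577,30,.014),("pivot",414,55,.048),("cap",491,123,.094),("ppL",290,93,.062),("ppR",288,150,.062)]: s("w1 "+n,onz(A,u,v,z))
for n,a,b in [("knobtop",(344,16),(308,127)),("pivot",(414,55),(377,147)),("cap",(491,123),(447,219)),("RL",(274,24),(248,113)),("ppL",(290,93),(263,181))]:
    x,e=tri([ray(A,*a),ray(B,*b)]);s("tri "+n+" err%.4f"%e[0],x)
E
python3 - <<'E'
import cv2
a=cv2.imread("pics/w2.png")[100:270,235:470]; cv2.imwrite("pics/c3.png",cv2.resize(a,None,fx=3.4,fy=3.4,interpolation=cv2.INTER_CUBIC))
E
```

```text
RL [0.465  0.0964 0.014 ] local [-139.4   85.4]
RR [ 0.4276 -0.0467  0.014 ] local [-139.5  -62.5]
FL [0.7377 0.0284 0.014 ] local [141.6  88.3]
reddot [0.5114 0.0515 0.014 ] local [-83.2  53.6]
green [0.5879 0.0605 0.014 ] local [-11.5  81.6]
pivot [0.5739 0.037  0.048 ] local [-19.   55.4]
knobtop [0.5182 0.0682 0.082 ] local [-80.8  71.5]
ppL [0.4684 0.0342 0.062 ] local [-120.4   26.1]
ppR [ 0.4532 -0.0141  0.062 ] local [-123.   -24.5]
cap [ 0.6111 -0.0293  0.094 ] local [33.7  0.6]
rear screwL [0.4787 0.0775 0.014 ] local [-121.4   70.6]
rear screwR [ 0.4498 -0.037   0.014 ] local [-120.6  -47.5]
frontscrewL [0.7165 0.0168 0.014 ] local [124.   71.8]
w1 RL [0.4645 0.096  0.014 ] local [-139.8   84.9]
w1 RR [ 0.4295 -0.0467  0.014 ] local [-137.7  -62. ]
w1 FL [0.7379 0.0269 0.014 ] local [142.2  86.9]
w1 pivot [0.5733 0.0356 0.048 ] local [-19.2  53.8]
w1 cap [ 0.609  -0.0303  0.094 ] local [31.9 -0.9]
w1 ppL [0.4647 0.0301 0.062 ] local [-123.    21.2]
w1 ppR [ 0.4511 -0.0137  0.062 ] local [-125.1  -24.7]
tri knobtop err0.0007 [0.5176 0.0685 0.0848] local [-81.5  71.7]
tri pivot err0.0002 [0.5752 0.0364 0.0416] local [-17.7  55.1]
tri cap err0.0005 [ 0.613  -0.0313  0.0869] local [36.  -0.9]
tri RL err0.0001 [0.4645 0.0967 0.0113] local [-140.    85.6]
tri ppL err0.0004 [0.4644 0.0324 0.0393] local [-123.9   23.3]
```

View pics/c3.png

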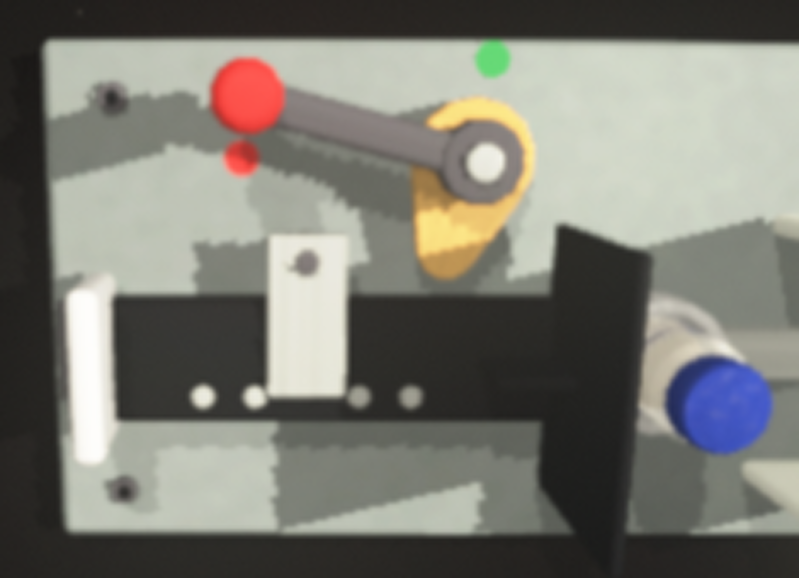

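The shuttle frame agrees to about 2 mm across the views: pivot (-19,55), knob (-81,71.6), so the cam is at about 0.25 rad. Next I'll place the closed fingertips on the slide side of the knob, 56 mm up.

Emit:
servo_tool(increments=[[[0.027,-0.003,0.02,0,0],[0.052,-0.005,0.04,0,0],[0.052,-0.005,0.07,0,0],[0.052,-0.005,0.1,0,0],[0.052,-0.005,0.13,0,0],[0.052,-0.005,0.15,0,0],[0.052,-0.005,0.165,0,0],[0.052,-0.005,0.172,0,0],[0.052,-0.005,0.172,0,0]]])

```text
t: 2.5
eef_pos: [0.5053, 0.0397, 0.0544]
tool_rot: [0.79, 0.613, 0.0, -0.004]
contact_force: [0.1, 0.3, -0.7]
finger_gap: 0.0003
```

```bash
python3 snap.py w3
```

```text
t 2.55 local [-84.8  41.2] z 56.1 yaw 75.6 zt [-0.002  0.007 -1.   ] F [ 0.11  0.55 -0.13] gap -0.0001 q [-0.06  0.04 -0.26  1.27  0.01  1.76]
```

View pics/w3.png

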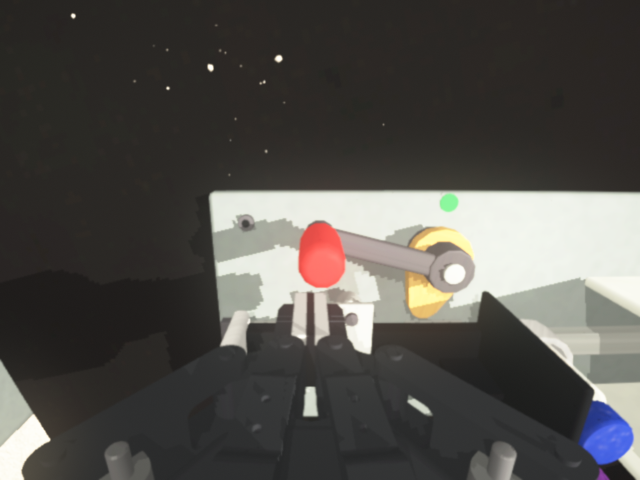

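Emit:
servo_tool(increments=[[[0.008,0.002,0,0,0],[0.014,0.002,0,0,0],[0.02,0.001,0,0,0],[0.026,0.001,0,0,0],[0.032,0.002,0,0,0],[0.038,0.004,0,0,0],[0.044,0.008,0,0,0],[0.049,0.013,0,0,0],[0.053,0.017,0,0,0],[0.057,0.021,0,0,0],[0.057,0.021,0,0,0]]])

```text
t: 3.47
eef_pos: [0.5421, 0.0903, 0.0559]
tool_rot: [0.79, 0.613, 0.001, -0.003]
contact_force: [-0.0, -2.1, -0.1]
finger_gap: 0.0003
```

```bash
python3 snap.py w4
```

```text
t 3.52 local [-63.4  99. ] z 56.0 yaw 75.6 zt [-0.002  0.008 -1.   ] F [-0.17 -1.67 -0.6 ] gap 0.0 q [ 0.04  0.15 -0.15  1.28  0.01  1.86]
```

View pics/w4.png

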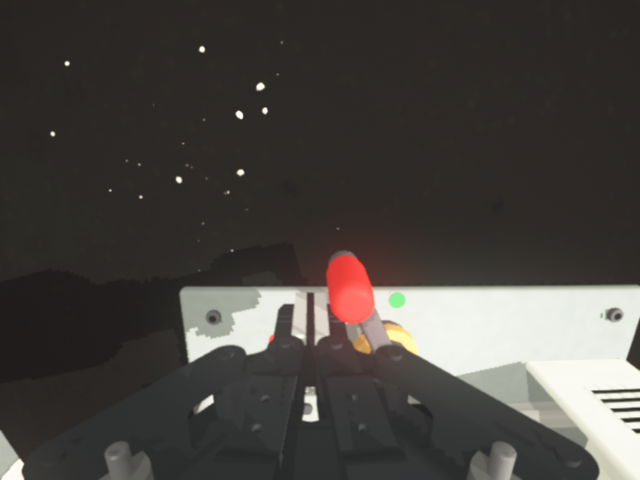

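Emit:
servo_tool(increments=[[[0.003,0.005,0,0,0],[0.006,0.01,0,0,0],[0.008,0.016,0,0,0],[0.01,0.021,0,0,0],[0.012,0.026,0,0,0],[0.013,0.03,0,0,0],[0.014,0.034,0,0,0],[0.014,0.037,0,0,0],[0.014,0.037,0,0,0]]])

```text
t: 4.27
eef_pos: [0.578, 0.0954, 0.0553]
tool_rot: [0.79, 0.613, -0.001, -0.007]
contact_force: [-9.2, -1.4, 4.9]
finger_gap: 0.0
```

```bash
python3 snap.py w5
```

```text
t 4.32 local [-29.9 113. ] z 55.3 yaw 75.6 zt [-0.01   0.009 -1.   ] F [-10.13  -0.76   5.24] gap 0.0001 q [ 0.04  0.25 -0.03  1.3   0.01  1.87]
```

View pics/w5.png

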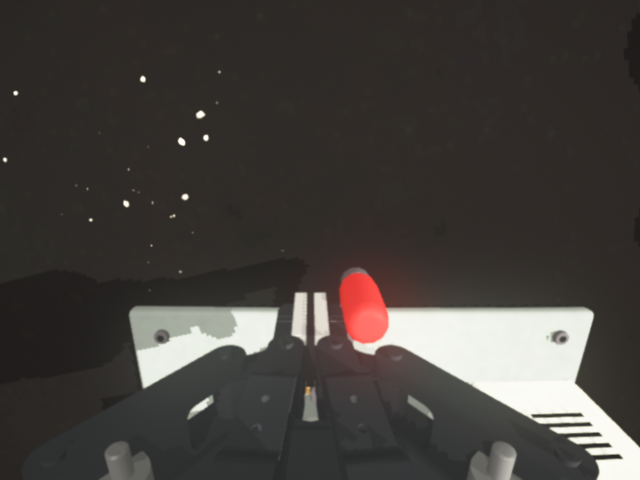

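The force is 10 N and the TCP stopped where the stop should be. I'll back off and verify.

Emit:
servo_tool(increments=[[[0,-0.015,0,0,0],[0,-0.03,0,0,0],[-0.01,-0.04,-0.03,0,0],[-0.04,-0.05,-0.06,0,0],[-0.08,-0.06,-0.09,0,0],[-0.11,-0.07,-0.12,0,0],[-0.125,-0.09,-0.14,0,0],[-0.125,-0.11,-0.14,0,0],[-0.125,-0.11,-0.14,0,0],[-0.125,-0.11,-0.14,0,0]]])

```text
t: 5.15
eef_pos: [0.443, 0.0007, 0.197]
tool_rot: [0.79, 0.613, 0.001, -0.006]
contact_force: [-0.2, 0.4, -0.9]
finger_gap: 0.0001
```

```bash
python3 snap.py w6
```

```text
t 5.2 local [-136.7  -12.7] z 196.1 yaw 75.7 zt [-0.007  0.01  -1.   ] F [-0.16  0.59  0.25] gap -0.0003 q [-0.16 -0.16 -0.17  1.57  0.01  1.66]
```

View pics/w6.png

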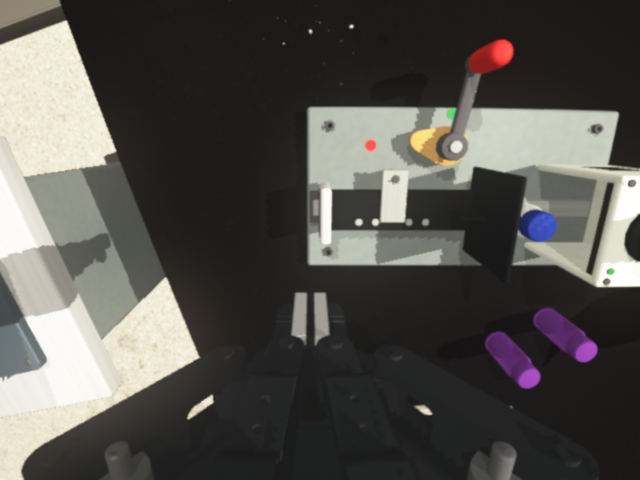

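Run:
```python
import pickle
from h import *
from go import *
B=pickle.load(open("w6.pkl","rb"))
k=L(onz(B,502,50,.082));p=L(onz(B,455,147,.048));print(k,p,np.linalg.norm(k-p)); d=k-p;print("theta",np.pi-np.arctan2(d[1],d[0]))
for n,u,v,z in [("ppL",326,185,.062),("ppR",325,242,.062),("RL",308,108,.014),("RR",308,265,.014),("padrear L",316,195,.042)]: print(n,(L(onz(B,u,v,z))*1000).round(1))
from bench import env
print(delta(env.read_state(),-.155,0,.045))
```

```text
[-0.00784152  0.12011679] [-0.01945585  0.05464672] 0.06649227918648139
theta 1.746368796653161
ppL [-124.7   24.8]
ppR [-124.8  -22.7]
RL [-139.8   85.8]
RR [-139.5  -61.8]
padrear L [-132.4   13.4]
(array([ 11.5, -16.9, 151.3]), np.float64(0.3))
```

The cam is at about 1.746 rad, at the low stop, and the slide is still back. Next I'll lower the fingertips behind the push plate.

Emit:
servo_tool(increments=[[[0.006,-0.014,0.01,0,0],[0.012,-0.028,0.03,0,0],[0.012,-0.028,0.06,0,0],[0.012,-0.028,0.09,0,0],[0.012,-0.028,0.12,0,0],[0.012,-0.028,0.142,0,0],[0.012,-0.028,0.154,0,0],[0.012,-0.028,0.154,0,0]]])

```text
t: 5.87
eef_pos: [0.4147, 0.0221, 0.0376]
tool_rot: [0.789, 0.614, -0.002, -0.009]
contact_force: [0.1, 0.7, 0.1]
finger_gap: -0.0
```

```bash
python3 snap.py w7
```

```text
t 5.92 local [-167.9    0.9] z 39.7 yaw 75.7 zt [-0.012  0.012 -1.   ] F [0.05 0.55 0.81] gap 0.0002 q [-0.12 -0.18 -0.5   1.26  0.01  1.7 ]
```

View pics/w7.png

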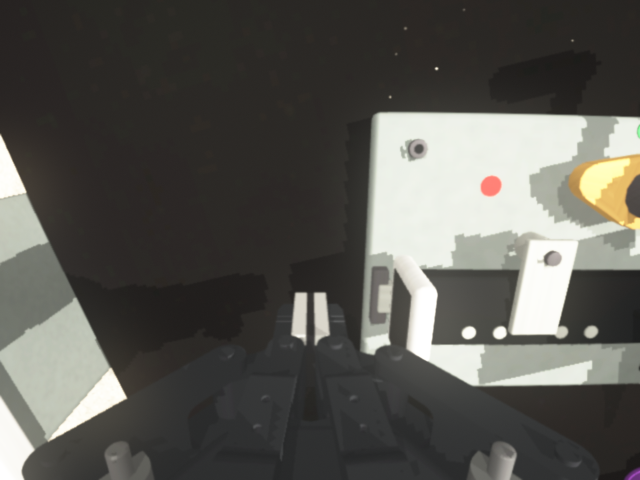

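Emit:
servo_tool(increments=[[[-0.001,0.006,-0.005,0,0],[-0.001,0.012,-0.005,0,0],[-0.001,0.017,-0.005,0,0],[-0.001,0.021,-0.005,0,0],[-0.001,0.024,-0.005,0,0],[-0.001,0.027,-0.005,0,0],[-0.001,0.03,-0.005,0,0],[-0.001,0.033,-0.005,0,0],[-0.001,0.036,-0.005,0,0],[-0.001,0.039,-0.005,0,0],[-0.001,0.042,-0.005,0,0]]])

```text
t: 6.83
eef_pos: [0.4568, 0.0104, 0.0441]
tool_rot: [0.789, 0.614, -0.001, -0.008]
contact_force: [-1.4, 0.6, 0.7]
finger_gap: -0.0006
```

```bash
python3 snap.py w8
```

```text
t 6.88 local [-1.248e+02  1.000e-01] z 44.2 yaw 75.7 zt [-0.011  0.012 -1.   ] F [-0.23  0.16 -0.22] gap -0.0002 q [-0.13 -0.07 -0.39  1.26  0.01  1.69]
```

View pics/w8.png

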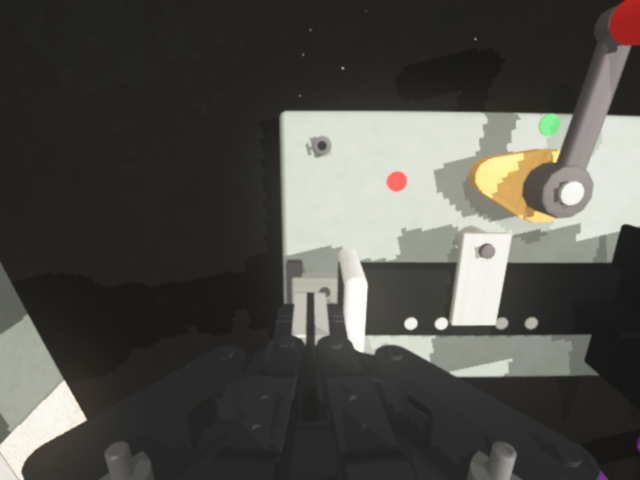

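The slide is moving freely and the cam's lobe is clear of the roller. I'll keep pushing.

Emit:
servo_tool(increments=[[[0,0.003,0,0,0],[0,0.006,0,0,0],[0,0.009,0,0,0],[0,0.012,0,0,0],[0,0.015,0,0,0],[0,0.018,0,0,0],[0,0.021,0,0,0],[0,0.024,0,0,0],[0,0.027,0,0,0],[0,0.03,0,0,0],[0,0.033,0,0,0],[0,0.036,0,0,0]]])

```text
t: 7.88
eef_pos: [0.4928, 0.0012, 0.0437]
tool_rot: [0.789, 0.614, -0.001, -0.008]
contact_force: [-1.5, -0.1, 1.4]
finger_gap: 0.0
```

Emit:
servo_tool(increments=[[[0,0.002,0,0,0],[0,0.004,0,0,0],[0,0.006,0,0,0],[0,0.008,0,0,0]]])

```text
t: 8.22
eef_pos: [0.4998, -0.0006, 0.0435]
tool_rot: [0.789, 0.614, -0.001, -0.009]
contact_force: [-7.1, 1.3, 6.8]
finger_gap: -0.0001
```

```bash
python3 snap.py w9
```

```text
t 8.27 local [-81.4   0.3] z 43.5 yaw 75.7 zt [-0.013  0.012 -1.   ] F [-3.7   1.07  3.08] gap 0.0001 q [-0.14  0.04 -0.28  1.26  0.01  1.68]
```

View pics/w9.png

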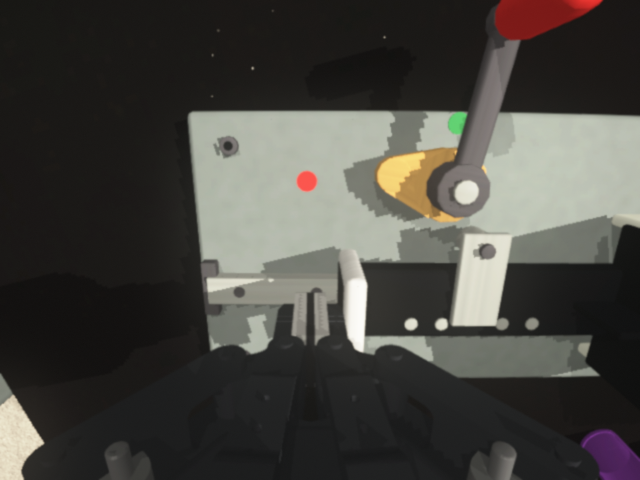

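Emit:
servo_tool(increments=[[[0,0.002,0,0,0],[0,0.004,0,0,0],[0,0.005,0,0,0],[0,0.005,0,0,0]]])

```text
t: 8.6
eef_pos: [0.4998, -0.0006, 0.0434]
tool_rot: [0.789, 0.614, -0.005, -0.013]
contact_force: [-13.4, 2.7, 10.8]
finger_gap: -0.0003
```

```bash
python3 snap.py w10
python3 - <<'E'
import pickle
from h import *
from go import *
A=pickle.load(open("w9.pkl","rb"));B=pickle.load(open("w8.pkl","rb"))
for P,r in((A,(487,251)),(B,(487,251))): print((L(onz(P,*r,.043))*1000).round(1))
C=pickle.load(open("w6.pkl","rb"));print((L(onz(C,396,179,.043))*1000).round(1))
E
```

```text
t 8.65 local [-81.3   0.3] z 43.4 yaw 75.7 zt [-0.023  0.014 -1.   ] F [-14.04   1.86  11.69] gap -0.0002 q [-0.14  0.05 -0.27  1.27  0.01  1.68]
[-3.9 28.7]
[-47.9  28.3]
[-64.8  27.6]
```

View pics/w10.png

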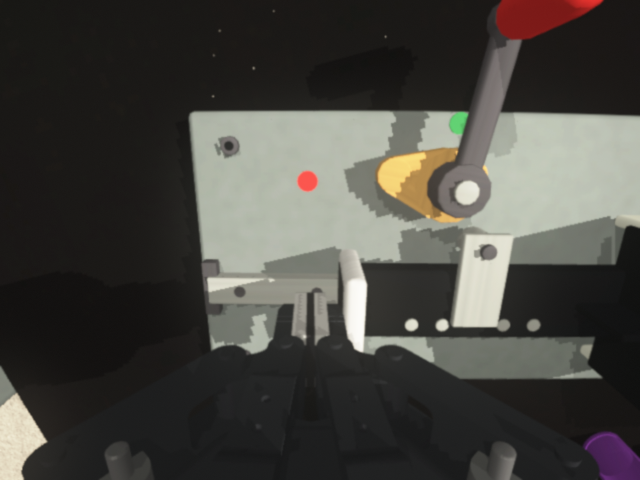

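The slide is at its stop: 14 N at the plate, and the roller has travelled about 61 mm. Next I'll back off, lift and move round to the far side of the knob.

Emit:
servo_tool(increments=[[[0,-0.01,0,0,0],[0,-0.022,0,0,0],[0,-0.025,-0.03,0,0],[0,-0.025,-0.06,0,0],[0,-0.025,-0.1,0,0],[0,-0.025,-0.14,0,0],[0,-0.025,-0.157,0,0],[0,-0.025,-0.157,0,0],[0,-0.025,-0.157,0,0]]])

```text
t: 9.4
eef_pos: [0.481, 0.003, 0.2026]
tool_rot: [0.789, 0.614, -0.003, -0.011]
contact_force: [-0.5, 0.7, -1.1]
finger_gap: 0.0001
```

```bash
python3 snap.py w11;python3 - <<'E'
from bench import env
from go import *
print(delta(env.read_state(),.023,.117,.2))
E
```

```text
t 9.45 local [-101.6   -1.1] z 200.7 yaw 75.7 zt [-0.022  0.014 -1.   ] F [-0.99  0.11 -0.27] gap -0.0 q [-0.14 -0.05 -0.06  1.58  0.01  1.68]
(array([117.3, 125.3,  -1.5]), np.float64(0.3))
```

View pics/w11.png

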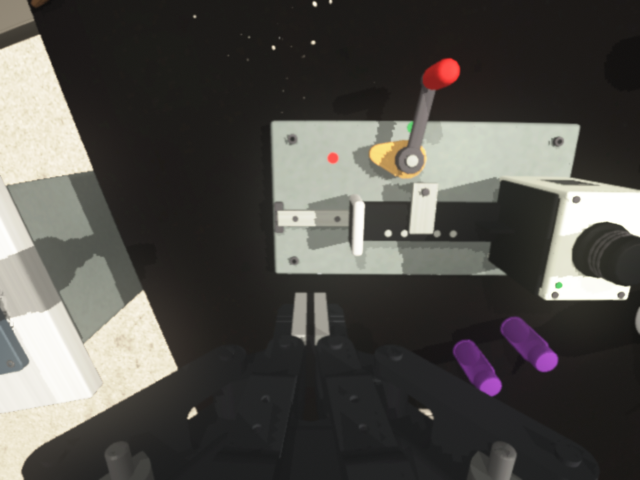

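The shutter has closed the head's mouth, the push plate is well forward and the lever is still out.

Emit:
servo_tool(increments=[[[0.02,0.02,0,0,0],[0.045,0.045,0,0,0],[0.07,0.07,0,0,0],[0.09,0.095,0,0,0],[0.105,0.115,0,0,0],[0.117,0.128,0,0,0],[0.117,0.128,0,0,0],[0.117,0.128,0,0,0]]])

```text
t: 10.12
eef_pos: [0.6316, 0.0853, 0.1949]
tool_rot: [0.789, 0.614, -0.007, -0.014]
contact_force: [-0.7, -0.2, -0.1]
finger_gap: -0.0002
```

```bash
python3 snap.py w12;python3 - <<'E'
from bench import env
from go import *
print(delta(env.read_state(),.025,.117,.056))
E
```

```text
t 10.17 local [ 24.4 116.2] z 196.0 yaw 75.8 zt [-0.027  0.013 -1.   ] F [-0.02  0.97  0.53] gap 0.0003 q [0.02 0.37 0.41 1.63 0.01 1.84]
(array([-1.000e-01,  4.700e+00,  1.399e+02]), np.float64(0.4))
```

View pics/w12.png

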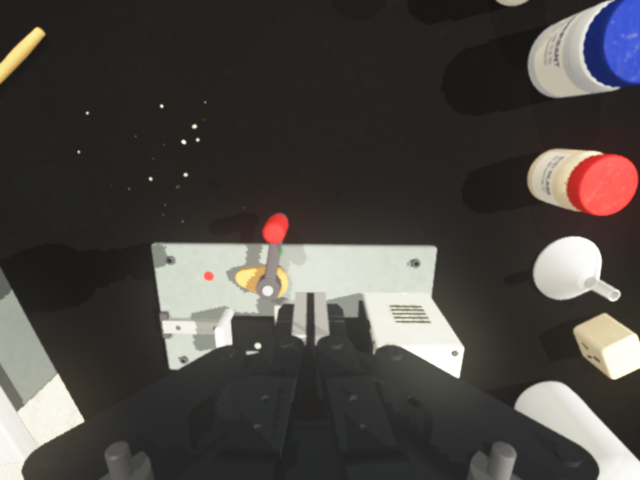

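The space on the far side of the knob is free, so I'll descend.

Emit:
servo_tool(increments=[[[0,0.004,0.03,0,0],[0,0.005,0.06,0,0],[0,0.005,0.09,0,0],[0,0.005,0.115,0,0],[0,0.005,0.132,0,0],[0,0.005,0.139,0,0],[0,0.005,0.139,0,0],[0,0.005,0.139,0,0]]])

```text
t: 10.83
eef_pos: [0.632, 0.0851, 0.0575]
tool_rot: [0.789, 0.614, -0.006, -0.013]
contact_force: [0.2, 0.6, -0.3]
finger_gap: 0.0006
```

```bash
python3 snap.py w13
```

```text
t 10.88 local [ 26. 117.] z 58.7 yaw 75.7 zt [-0.024  0.013 -1.   ] F [0.07 0.63 0.5 ] gap -0.0001 q [0.02 0.4  0.16 1.36 0.01 1.84]
```

View pics/w13.png

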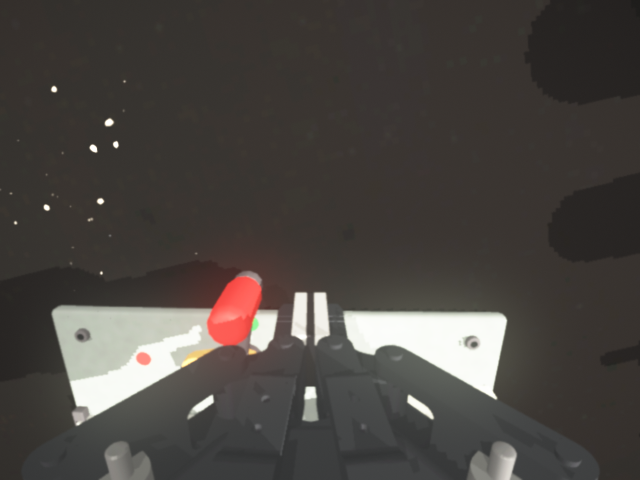

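Emit:
servo_tool(increments=[[[0,-0.006,0.002,0,0],[0,-0.012,0.002,0,0],[0.003,-0.019,0.002,0,0],[0.005,-0.026,0.002,0,0],[0.007,-0.033,0.002,0,0],[0.009,-0.04,0.002,0,0],[0.01,-0.047,0.002,0,0],[0.01,-0.054,0.002,0,0],[0.01,-0.054,0.002,0,0]]])

```text
t: 11.63
eef_pos: [0.5813, 0.1097, 0.0582]
tool_rot: [0.789, 0.614, -0.006, -0.014]
contact_force: [0.5, 0.5, 0.6]
finger_gap: 0.0001
```

```bash
python3 snap.py w14
```

```text
t 11.68 local [-29.9 127.3] z 58.0 yaw 75.8 zt [-0.026  0.015 -1.   ] F [ 0.53 -0.02 -0.2 ] gap 0.0003 q [0.06 0.28 0.01 1.33 0.02 1.88]
```

View pics/w14.png

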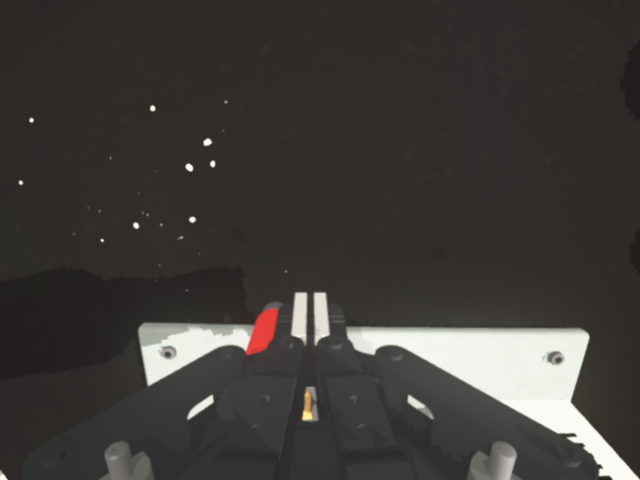

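Emit:
servo_tool(increments=[[[-0.003,-0.006,0,0,0],[-0.007,-0.013,0,0,0],[-0.012,-0.019,0,0,0],[-0.017,-0.025,0,0,0],[-0.022,-0.03,0,0,0],[-0.027,-0.034,0,0,0],[-0.033,-0.039,0,0,0],[-0.038,-0.043,0,0,0],[-0.038,-0.043,0,0,0]]])

```text
t: 12.43
eef_pos: [0.5295, 0.082, 0.0593]
tool_rot: [0.789, 0.614, -0.006, -0.014]
contact_force: [1.0, 0.2, -0.1]
finger_gap: -0.0003
```

```bash
python3 snap.py w15
```

```text
t 12.48 local [-73.5  88. ] z 59.2 yaw 75.7 zt [-0.028  0.014 -1.   ] F [-0.11 -0.15 -0.12] gap -0.0001 q [ 0.02  0.14 -0.15  1.31  0.01  1.84]
```

View pics/w15.png

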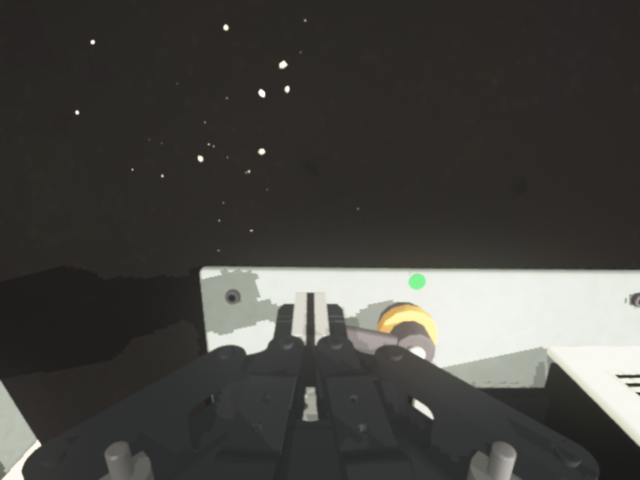

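Emit:
servo_tool(increments=[[[-0.004,-0.003,0.002,0,0],[-0.008,-0.006,0.002,0,0],[-0.011,-0.007,0.002,0,0],[-0.014,-0.008,0.002,0,0],[-0.014,-0.008,0.002,0,0]]])

```text
t: 12.9
eef_pos: [0.5188, 0.072, 0.0574]
tool_rot: [0.789, 0.614, -0.005, -0.015]
contact_force: [3.7, 4.9, -0.9]
finger_gap: 0.0002
```

```bash
python3 snap.py w16
```

```text
t 12.95 local [-81.3  75.4] z 57.4 yaw 75.8 zt [-0.026  0.018 -0.999] F [ 2.6   4.34 -1.22] gap 0.0001 q [-0.    0.11 -0.19  1.3   0.02  1.82]
```

View pics/w16.png

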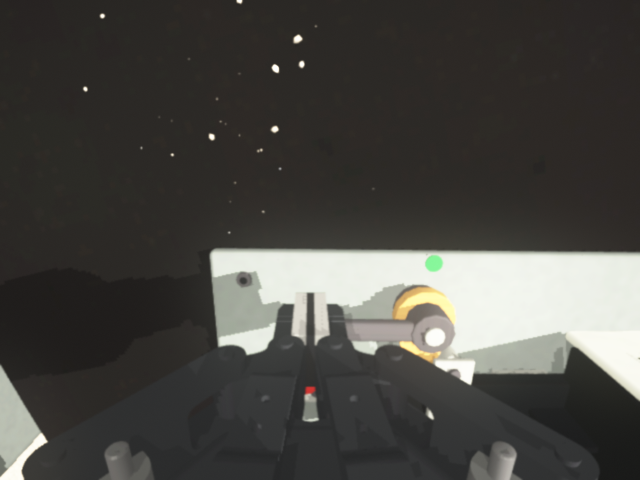

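Emit:
servo_tool(increments=[[[-0.002,0,0,0,0],[-0.004,0,0,0,0],[-0.004,0,0,0,0]]])

```text
t: 13.2
eef_pos: [0.5188, 0.0719, 0.0576]
tool_rot: [0.789, 0.615, -0.001, -0.018]
contact_force: [4.1, 10.7, -1.3]
finger_gap: 0.0001
```

```bash
python3 -c "
from bench import env
from go import *
status(env.read_state())"
```

```text
t 13.2 local [-81.2  75.3] z 57.6 yaw 75.8 zt [-0.024  0.027 -0.999] F [ 4.07 10.74 -1.31] gap 0.0001 q [-0.01  0.1  -0.19  1.3   0.03  1.81]
```

The lever is against its stop: the force rose and the position no longer changes. I'll back off along +y, lift away and verify.

Emit:
servo_tool(increments=[[[0.01,0,0,0,0],[0.022,0,0,0,0],[0.025,0,-0.03,0,0],[0.025,0,-0.06,0,0],[0.02,0,-0.1,0,0],[-0.02,0,-0.14,0,0],[-0.06,0,-0.145,0,0],[-0.09,0,-0.145,0,0],[-0.09,0,-0.145,0,0],[-0.09,0,-0.145,0,0],[-0.09,0,-0.145,0,0]]])

```text
t: 14.12
eef_pos: [0.4997, -0.019, 0.2]
tool_rot: [0.789, 0.614, -0.002, -0.019]
contact_force: [-0.0, 0.2, 0.6]
finger_gap: 0.0
```

```bash
python3 snap.py w17
python3 - <<'E'
from bench import env
import cv2
for n in ("scene","side"):
    cv2.imwrite(f"pics/{n}1.png",env.snapshot(n)[:,:,::-1])
a=cv2.imread("pics/scene1.png"); b=cv2.imread("pics/side1.png")
cv2.imwrite("pics/fin.png",cv2.hconcat([cv2.resize(a[140:295,290:415],(387,480),interpolation=cv2.INTER_CUBIC),cv2.resize(b[215:315,250:350],(400,480),interpolation=cv2.INTER_CUBIC)]))
E
```

```text
t 14.17 local [-76.8 -17. ] z 199.8 yaw 75.9 zt [-0.026  0.028 -0.999] F [-0.18  0.52 -0.28] gap -0.0001 q [-0.19  0.01 -0.    1.59  0.02  1.63]
```

View pics/w17.png

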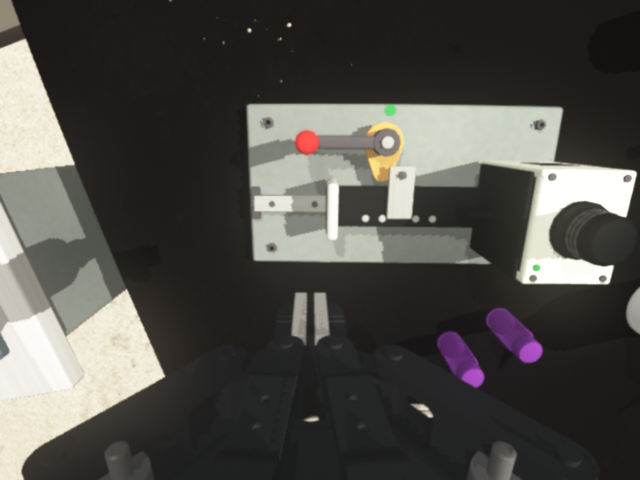

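View pics/fin.png

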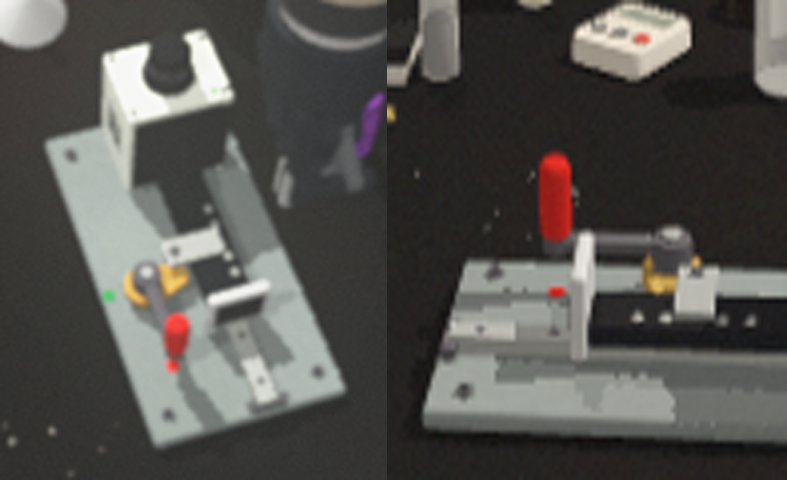

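View pics/scene1.png

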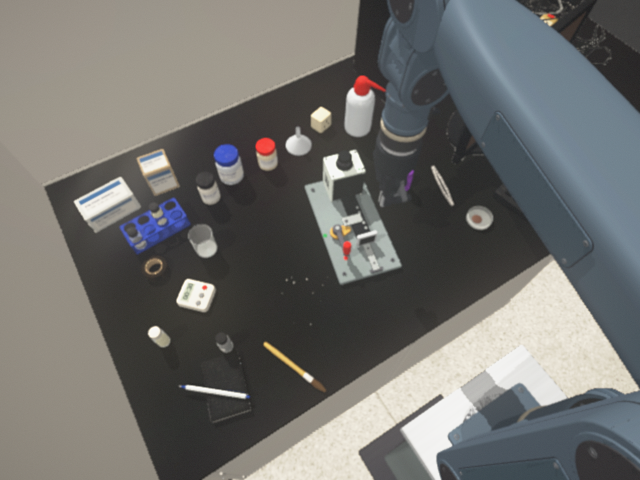

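Run:
```python
import pickle
from h import *
from go import *
B=pickle.load(open("w17.pkl","rb"))
k=L(onz(B,307,141,.082));p=L(onz(B,388,143,.048));d=k-p;print(k,p,"theta",np.pi-np.arctan2(d[1],d[0]))
print("roller",(L(onz(B,402,176,.043))*1000).round(1),"pp",(L(onz(B,333,180,.062))*1000).round(1),(L(onz(B,333,240,.062))*1000).round(1))
from bench import env
print(env.read_state()["qvel"].round(4))
```

```text
[-0.08292931  0.05546617] [-0.01810717  0.05432692] theta 0.017573301677118014
roller [-3.5 27.3] pp [-62.7  25.3] [-61.4 -24.8]
[ 0.0033 -0.0008  0.0014 -0.0016 -0.0013 -0.0012]
```

```bash
python3 -c "
from bench import env
print(env.close_job())"
```

```text
the job is handed in; nothing more can be done
None
```

I did all three steps in order with closed fingertips, and handed the job in at about 14 s of the 64 s allowed. No verdict was reported.

- **Lever out:** I pushed the knob round to its low stop. The wrist picture measured the cam at about 1.75 rad with the slide still fully back.
- **Slide home:** I pushed the slide by its rear plate until it stopped moving, at about 14 N. The pictures put its travel at 61 to 62.5 mm, and the shutter closes the head's mouth.
- **Lever back:** I pushed the knob back to its other stop. The cam measured about 0.02 rad and the force rose to about 11 N with no further movement.

In the last pictures the arm is clear of everything and the things round the shuttle look unmoved. The vial sits inside the head behind the shutter, so I couldn't see that it still stands upright. The arm never came near it.

**One slip:** my first move was given in millimetres instead of metres. The per-row limit cut it to about 37 mm, in free air and in the intended direction, so nothing was affected.

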